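# Lay the heat sink flat on the hot plate

## Task

The finned heat sink stands on end in the middle of the hot plate. Without gripping or lifting it, push it over with the fingertips so that it lies with its copper face flat down on the plate and its fins up, and gently push it along the plate so that it ends lying wholly inside the dark ring in the middle. Leave the yellow meter, the copper block and the screwdriver where they are.

Things in the scene. Friction and masses are not known exactly. Their poses are not given: they have to be found in the camera images.
- sink: Loose heat sink, about 0.33 kg: 32 mm thick (x), 60 mm wide (y), 70 mm tall as it stands (z). Origin at its middle. +x points out of the copper face, the -x side is upright aluminium fins 20 mm deep. It starts standing on its 32 x 60 mm end, facing any way, within 12 mm of the plate's middle, origin 35 mm above the plate. Lying copper down, +x points down and the origin is 16 mm above the plate.
- copper_edge (a point): Middle of the lower edge of the heat sink's copper face, axes as the heat sink's. Its weight is near the copper (centre of mass about 7 mm behind the copper face), so pushed high on the fins it topples easily over this edge; its origin then lies about 50 mm further along the way it was pushed.
- plate_middle (a point): Middle of the top face of the fixed hot plate, centre of the dark ring, 90 mm above the bench; axes as the hot plate's. The top is a flat bare aluminium square, 210 x 210 mm (along x and y), no rim. The painted ring is flat, inner diameter 130 mm, outer 140. A lower control deck with knobs and green switches reaches 182 mm to the -x side, at most 67 mm above the bench.
- meter: Bystander: yellow hand-held meter lying on the bench, 142 x 71 x 26 mm, long along its x, origin at the centre of its underside.
- copper_block: Bystander: drilled copper block standing on the bench, 24 x 55 x 80 mm (x, y, z), origin at the centre of its underside.
- screwdriver: Bystander: screwdriver with a thick handle lying on the bench beyond the hot plate, along its x.

How it is judged:
At the end, for the whole second after the job is handed in: The heat sink lies at rest on the heating plate, copper face down within 0.1 rad of flat, its middle within 25 mm (horizontally) of the plate's middle, so that it lies inside the ring (angle between sink's own x axis and vertical above 3.04 rad and horizontal distance between sink and plate_middle below 0.025 m and height (world z) of sink between 0.1 and 0.11 m and linear speed of sink below 0.02 m/s); the robot touches nothing.
It fails at once if the heat sink is lifted off the plate (height (world z) of sink above 0.136 m or (angle between sink's own x axis and vertical above 3.04 rad and height (world z) of sink above 0.117 m)).
It fails at once if the heat sink is squeezed or pushed with more than 30 N (contact force between the fingers and sink above 30 N).
It fails at once if the meter, the copper block or the screwdriver is moved more than 20 mm, or the copper block is tipped (distance of any of meter, copper_block, screwdriver from where it was at the start of the episode above 0.02 m or angle between copper_block's own z axis and vertical above 0.3 rad).
It also fails if it takes over 40 s, if anything falls off the work surface, if the arm or the gripper's body presses on something with over 40 N, if the wrist force passes 120 N, or if a joint passes its speed limit or range.

## Robot

A 7-joint arm with a two-finger parallel gripper is mounted at the origin on the work surface. World frame = base frame: x ahead of the robot, y to its left, z up, the work surface at z = 0. Lengths are in m, angles in rad, forces in N, time in s.
With the tool pointing down it reaches from about 0.425 to 1.025 m from the base axis. Payload 9.4 kg.
Tool frame: the origin (TCP) lies midway between the tips of the shut fingers; the grasp point (between the pads) lies 19 mm behind it; z points along the fingers, y is the line along which they close (so a half turn about z gives the same grasp; the last joint's range is limited). The gripper opens to 85 mm and grips with 20 to 120 N. Pads are 22 mm wide; open, the fingers measure 114 mm over their backs; the gripper's body (76 mm by 85 mm) begins 54 mm behind the grasp point. The pads swing forward as they close: fully open they stand 13 mm farther back than shut.
Start: joints at [1.047, 0.599, -0.003, 1.599, 0.002, 0.943, -0.08], TCP at [0.313, -0.654, 0.231] pointing down, gripper open.
Joint ranges: [-2.57, 2.57], [-0.35, 1.97], [-1.29, 1.29], [0.11, 2.56], [-1.05, 4.19], [0.11, 1.86], [-2.63, 2.63]. Speed limits (rad/s): [2.22, 2.22, 3.01, 3.01, 3.14, 3.14, 3.14].

## Interface

Orientations are given as a 3x3 rotation matrix whose columns are the frame's x, y, z axes.
In Python, from bench import * gives the robot as it stands.
- The arm moves only by the shell command python3 -m inch 'ROWS' [FORCE]. ROWS is JSON, a list of rows, each a list of 7 numbers: the shift along the tool's x, y, z in m, then the turn, a rotation vector about the tool's x, y, z in rad, then the closure, from 0 (fully open) to 1 (shut). In form: [[dx, dy, dz, wx, wy, wz, claw], ...]. A call has exactly 5 rows; each row shifts and turns the commanded pose from where the row before left it, along the tool's axes as they then stand; what a row does not reach is not made up. A row lasts 1/10 s, in which the tool goes at most 50 mm and 8.59 degrees, less where a joint would pass 70% of its speed; a pose out of reach is approached as far as the arm can. A call is refused whole if a number of a shift passes 0.05 or a number of a turn 0.15, either way. A call with a gripper value outside its range is refused whole. The fingers move at their own pace and stop on an object; FORCE is the grip in N (left out, the last holds). Time passes only in rows, so rows that do not move let the fingers close, or fill a call up. It gives the time, the measured TCP pose, the force, the opening and the grip force at its end, in the units of the state.
- get_obs(): the state, without advancing time (a new reading comes with each control period).
- capture(name): name is "side" or "top"; returns the picture (384x512x3 uint8, red, green, blue); there is no depth.
- get_calibration(name): a dict with "K" (3x3 intrinsics, pixels), "R" (3x3) and "t" (3): a world point X has camera coordinates R X + t. Camera axes: x right, y down, z forward; pixel columns grow to the right and rows downward; lengths in m; the calibration is good to about 2 mm. A picture is of the moment at which its call begins. get_calibration takes no time and is no camera call.
- close_job(): hands the job in; it is judged then, once.
The state is a dict: "time": time; "joint_positions": joint angles; "dq": joint speeds; "effort": joint torques, N m; "position": TCP position; "orientation": TCP orientation; "wrist_force": force on the tool from outside, world axes, zero at the start; "moment": the same for the moment, N m; "opening": finger opening in m; "finger_force": force on a finger pad.
Only numpy, scipy, OpenCV 4.12 (cv2) and the standard library are available. Lean on these libraries where they do the work, as an engineer would, in place of code of your own. Each camera call takes 0.05 s, during which the arm holds its last target. There are 200 camera calls.

## Working session

There is one attempt and no reset: what is moved stays moved. The work goes in short steps, Python scripts to look and compute and a shell command to move; the robot and the scene stay as the last step left them, time stands still between calls to the robot, and variables do not carry over. Pictures are saved under pics/ and viewed, at most 10 in all, crops included, and the job is handed in when it is done.

```bash
mkdir -p pics
python3 - <<'E'
from bench import *
import cv2,numpy as np
for n in("side","top"):
    im=capture(n);cv2.imwrite(f"pics/{n}0.png",im[:,:,::-1])
    c=get_calibration(n);print(n,c["K"],c["R"],c["t"])
o=get_obs();print(o["position"],o["orientation"],o["opening"],o["time"])
E
```

```text
side [[359.34389095   0.         255.1653375 ]
 [  0.         359.34389095 186.1644578 ]
 [  0.           0.           1.        ]] [[-0.99735851 -0.07088998 -0.01583054]
 [-0.03744057  0.68849407 -0.7242749 ]
 [ 0.06224307 -0.72176903 -0.68932958]] [0.64437221 0.0645755  1.03452421]
top [[368.60153116   0.         256.54450654]
 [  0.         368.60153116 194.28316027]
 [  0.           0.           1.        ]] [[ 0.02642366 -0.9996459   0.00314148]
 [-0.98198527 -0.02654477 -0.18708369]
 [ 0.18710083  0.00185855 -0.98233896]] [0.04050634 0.67087641 0.88555005]
[ 0.31305272 -0.65346602  0.2304888 ] [[ 9.01811286e-01  4.32129457e-01 -7.32289869e-04]
 [ 4.32130053e-01 -9.01810511e-01  1.19109178e-03]
 [-1.45680857e-04 -1.39058447e-03 -9.99999023e-01]] 0.08583853914789667 0.1
```

View pics/side0.png

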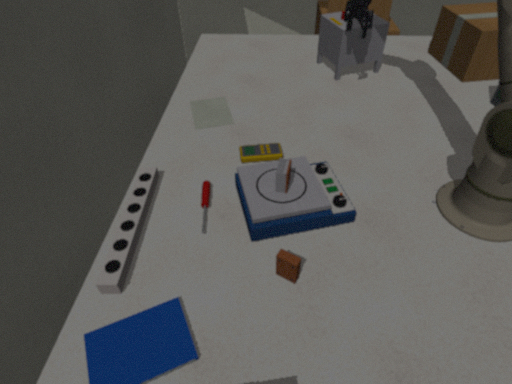

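View pics/top0.png

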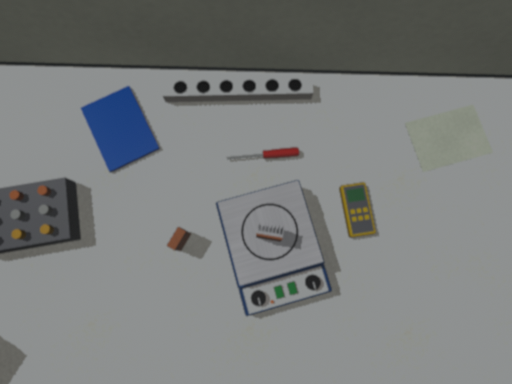

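The side view shows the sink at about (285,178) in the ring. In the top view it is at about (270,232), with its copper side down-image (towards the robot) and its fins away from the robot. I'll zoom in to measure.

```bash
cat > h.py <<'E'
from bench import *
import cv2,numpy as np
def ray(n,uv,z):
    c=get_calibration(n);K,R,t=[np.array(c[k]) for k in"KRt"]
    C=-R.T@t;d=R.T@np.linalg.inv(K)@np.array([uv[0],uv[1],1.])
    return (C+d*(z-C[2])/d[2])[:2]
def proj(n,X):
    c=get_calibration(n);p=np.array(c["K"])@(np.array(c["R"])@X+c["t"]);return p[:2]/p[2]
E
python3 - <<'E'
from h import *
im=cv2.imread("pics/top0.png")
a=cv2.resize(im[170:290,205:345],None,fx=5,fy=5,interpolation=cv2.INTER_CUBIC)
s=cv2.imread("pics/side0.png")
b=cv2.resize(s[145:215,230:330],None,fx=5,fy=5,interpolation=cv2.INTER_CUBIC)
cv2.imwrite("pics/topz.png",a);cv2.imwrite("pics/sidez.png",b)
# plate: pale-gray top face
hsv=cv2.cvtColor(im,cv2.COLOR_BGR2HSV)
m=cv2.inRange(hsv,(0,90,50),(18,255,255));m[:, :205]=0;m[:,345:]=0;m[:200]=0;m[260:]=0
r=cv2.minAreaRect(cv2.findNonZero(m));bx=cv2.boxPoints(r);print("copper",r,[ray("top",p,.16).round(4) for p in bx])
g=cv2.cvtColor(im,cv2.COLOR_BGR2GRAY)
d=(g<95).astype('uint8')*255;w=np.zeros_like(d);cv2.circle(w,(270,232),36,255,-1);cv2.circle(w,(270,232),22,0,-1);d&=w
pts=cv2.findNonZero(d);e=cv2.fitEllipse(pts);print("ring",e,ray("top",e[0],.09))
E
```

```text
copper ((268.5135498046875, 236.91891479492188), (23.34465789794922, 2.3015856742858887), 9.462321281433105) [array([0.555 , 0.0551]), array([0.5601, 0.0544]), array([0.5529, 0.0022]), array([0.5477, 0.003 ])]
ring ((269.4171142578125, 231.44126892089844), (54.475677490234375, 55.87370300292969), 116.24627685546875) [0.57254504 0.02434542]
```

View pics/topz.png

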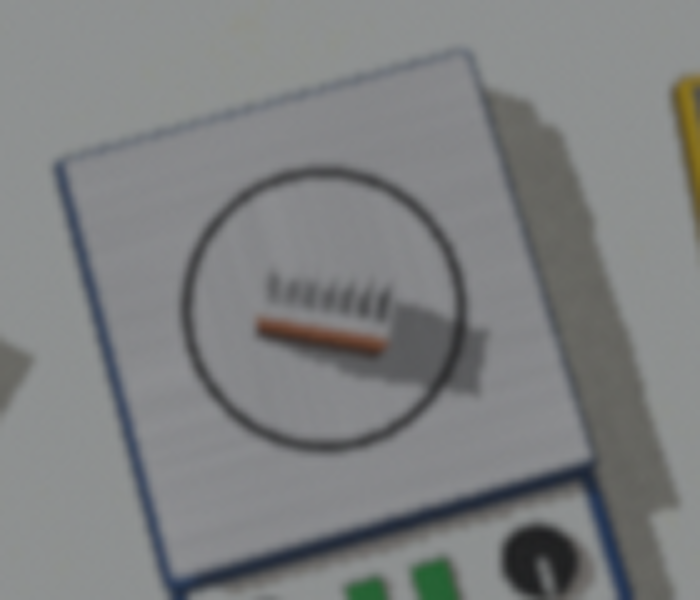

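View pics/sidez.png

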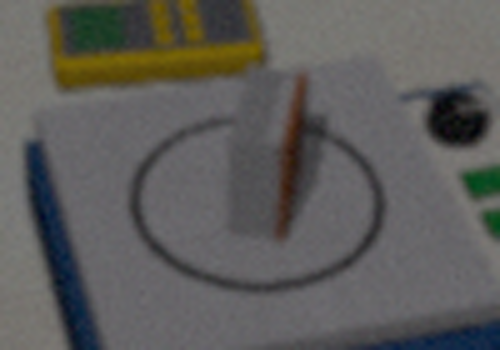

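Top zoom: copper strip from (257,326) to (387,347) and fins above it. Ring centre is about (323,308), i.e. (0.5725, 0.024). The copper normal is about (-0.99, 0.137), so I will topple towards the robot and push back along the same line.

First I turn the tool so its x axis lies along that line, then travel to the fin side.

```bash
python3 -m inch '[[0,0,0,0,0,0.146,0.75],[0,0,0,0,0,0.146,0.75],[0,0,0,0,0,0.146,0.75],[0,0,0,0,0,0.146,0.75],[0,0,0,0,0,0,0.75]]' 30
python3 -m inch '[[0.015,-0.047,0,0,0,0,0.75],[0.015,-0.047,0,0,0,0,0.75],[0.015,-0.047,0,0,0,0,0.75],[0.015,-0.047,0,0,0,0,0.75],[0.015,-0.047,0,0,0,0,0.75]]'
```

```text
time: 0.6
position: [0.3134, -0.6535, 0.2308]
orientation: [[0.99, -0.138, -0.001], [-0.138, -0.99, 0.001], [-0.001, -0.0, -1.0]]
wrist_force: [-0.5, 0.7, 0.1]
opening: 0.0213
finger_force: 0.0
time: 1.1
position: [0.4202, -0.4294, 0.2312]
orientation: [[0.991, -0.132, -0.0], [-0.132, -0.991, 0.0], [-0.0, -0.0, -1.0]]
wrist_force: [0.6, -1.2, -0.2]
opening: 0.0215
finger_force: 0.0
```

```bash
python3 -m inch '[[0.015,-0.047,0,0,0,0,0.75],[0.015,-0.047,0,0,0,0,0.75],[0.015,-0.047,0,0,0,0,0.75],[0.015,-0.047,0,0,0,0,0.75],[0.015,-0.047,0,0,0,0,0.75]]'
python3 -m inch '[[0.017,-0.047,0,0,0,0,0.75],[0.017,-0.047,0,0,0,0,0.75],[0.015,-0.047,0,0,0,0,0.75],[0.015,-0.04,0,0,0,0,0.75],[0,0,0,0,0,0,0.75]]'
```

```text
time: 1.6
position: [0.5266, -0.2069, 0.2314]
orientation: [[0.991, -0.132, 0.0], [-0.132, -0.991, -0.0], [0.0, 0.0, -1.0]]
wrist_force: [1.1, -0.9, 0.4]
opening: 0.0213
finger_force: 0.0
time: 2.1
position: [0.6167, -0.0306, 0.2307]
orientation: [[0.992, -0.123, 0.001], [-0.123, -0.992, 0.003], [0.001, -0.003, -1.0]]
wrist_force: [-0.3, -0.1, -0.6]
opening: 0.0212
finger_force: 0.0
```

```bash
python3 -m inch '[[0.006,-0.025,0,0,0,0.008,0.75],[0.005,-0.025,0,0,0,0.007,0.75],[0,0,0.03,0,0,0,0.75],[0,0,0.03,0,0,0,0.75],[0,0,0.03,0,0,0,0.75]]'
python3 -m inch '[[-0.005,0,0,0,0,0,0.75],[-0.006,0,0,0,0,0,0.75],[-0.006,0,0,0,0,0,0.75],[-0.006,0,0,0,0,0,0.75],[-0.003,0,0,0,0,0,0.75]]'
python3 - <<'E'
from h import *
im=capture("side");s=im[125:205,230:330]
t=capture("top")[180:260,220:320]
cv2.imwrite("pics/a1.png",cv2.resize(np.vstack([s,t])[:,:,::-1],None,fx=3.7,fy=3.7,interpolation=cv2.INTER_CUBIC))
E
```

```text
time: 2.6
position: [0.6321, 0.0095, 0.1404]
orientation: [[0.989, -0.147, 0.0], [-0.147, -0.989, -0.0], [0.0, -0.0, -1.0]]
wrist_force: [1.0, -0.4, -0.6]
opening: 0.0215
finger_force: 0.0
time: 3.1
position: [0.6062, 0.0138, 0.1426]
orientation: [[0.989, -0.151, 0.002], [-0.151, -0.989, 0.0], [0.001, -0.001, -1.0]]
wrist_force: [0.5, -0.1, 0.4]
opening: 0.0213
finger_force: 0.0
```

View pics/a1.png

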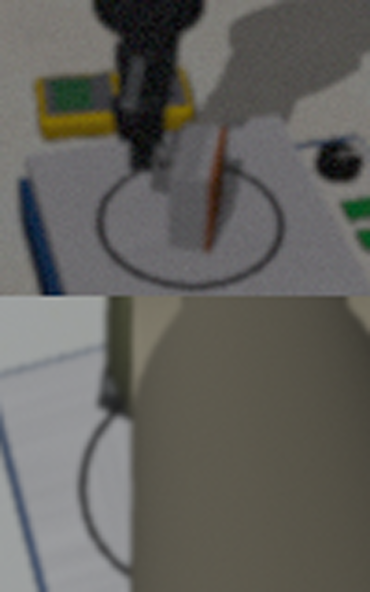

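The fingers are upright just behind the fins (side view, finger tip near (140,170), sink at (190,190)), still standing. I'll shift 8 mm sideways onto its axis and push.

```bash
python3 -m inch '[[0,-0.008,0,0,0,0,0.75],[-0.004,0,0,0,0,0,0.75],[-0.004,0,0,0,0,0,0.75],[-0.004,0,0,0,0,0,0.75],[-0.004,0,0,0,0,0,0.75]]'
python3 -m inch '[[-0.004,0,0,0,0,0,0.75],[-0.004,0,0,0,0,0,0.75],[-0.004,0,0,0,0,0,0.75],[-0.003,0,0,0,0,0,0.75],[0,0,0,0,0,0,0.75]]'
python3 - <<'E'
from h import *
im=capture("side")[125:205,230:330]
cv2.imwrite("pics/a2.png",cv2.resize(im[:,:,::-1],None,fx=4,fy=4,interpolation=cv2.INTER_CUBIC))
E
```

```text
time: 3.7
position: [0.5916, 0.0239, 0.1412]
orientation: [[0.988, -0.152, 0.0], [-0.152, -0.988, -0.0], [0.0, 0.0, -1.0]]
wrist_force: [1.2, -0.1, 0.9]
opening: 0.0212
finger_force: 0.2
time: 4.2
position: [0.5766, 0.0264, 0.1412]
orientation: [[0.988, -0.152, -0.0], [-0.152, -0.988, 0.0], [-0.0, 0.0, -1.0]]
wrist_force: [-0.6, -0.1, 0.6]
opening: 0.0214
finger_force: 0.0
```

View pics/a2.png

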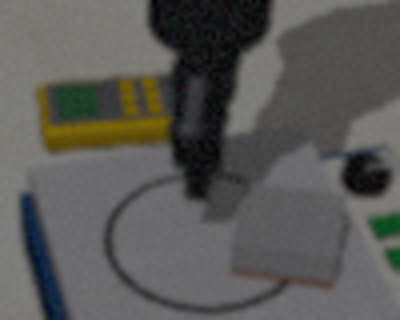

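It toppled: in this crop it lies copper down at about (290,235). I'll retract sideways to clear the view and measure.

```bash
python3 -m inch '[[0.01,0,-0.03,0,0,0,0.75],[0,0,-0.04,0,0,0,0.75],[0,0.045,0,0,0,0,0.75],[0,0.045,0,0,0,0,0.75],[0,0.045,0,0,0,0,0.75]]'
python3 -m inch '[[-0.03,0.045,0,0,0,0,0.75],[-0.035,0.02,0,0,0,0,0.75],[-0.035,0,0,0,0,0,0.75],[-0.03,0,0,0,0,0,0.75],[0,0,0,0,0,0,0.75]]'
python3 - <<'E'
from h import *
for n in("top","side"):
    im=np.array(capture(n))[:,:,::-1].copy();cv2.imwrite(f"pics/b_{n}.png",im)
im=cv2.imread("pics/b_top.png");s=cv2.imread("pics/b_side.png")
cv2.imwrite("pics/b.png",cv2.resize(np.hstack([im[180:290,205:345],s[125:235,220:360]]),None,fx=2.8,fy=2.8,interpolation=cv2.INTER_CUBIC))
E
```

```text
time: 4.75
position: [0.5665, -0.1099, 0.2118]
orientation: [[0.989, -0.15, 0.001], [-0.15, -0.989, -0.0], [0.001, 0.0, -1.0]]
wrist_force: [0.5, -0.7, 0.0]
opening: 0.0215
finger_force: 0.0
time: 5.25
position: [0.4266, -0.1501, 0.2113]
orientation: [[0.988, -0.153, -0.003], [-0.153, -0.988, 0.001], [-0.003, -0.0, -1.0]]
wrist_force: [0.4, -0.2, 0.4]
opening: 0.0214
finger_force: 0.0
```

View pics/b.png

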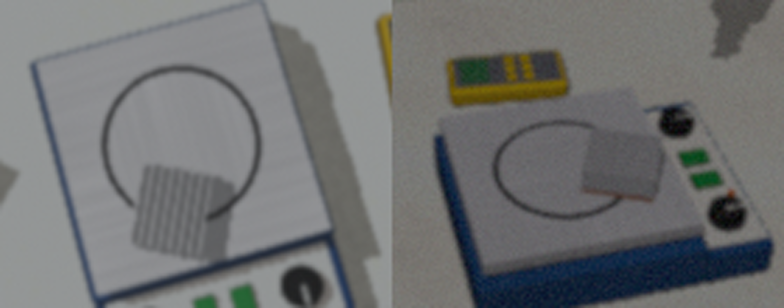

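Top crop: the sink's left edge runs from (148,166) to (133,242) and its fin area is centred near (173,211). It lies fins up, partly out of the ring towards the robot.

Run:
```python
from h import *
f=lambda u,v:ray("top",(205+u/2.8,180+v/2.8),.12)
c=f(174,211);a=f(148,166);b=f(133,242);d=b-a;d/=np.linalg.norm(d)
g=np.array([.5725,.0243])
e=c+d*.035;print("c",c,"axis",d,"end",e,"to go",g-c)
p=get_obs();R=np.array(p["orientation"]);s=e+d*.03
print("stage",s,(R.T@np.r_[s-p["position"][:2],0]).round(3),"push",(R.T@np.r_[g-c,0]).round(3))
```

```text
c [0.51376289 0.02963114] axis [-0.98557498  0.16923935] end [0.47926777 0.03555452] to go [ 0.05873711 -0.00533114]
stage [0.44970052 0.0406317 ] [-0.011 -0.192 -0.   ] push [ 0.059 -0.004  0.   ]
```

```bash
python3 -m inch '[[-0.003,-0.048,0,0,0,0,0.75],[-0.003,-0.048,0,0,0,0,0.75],[-0.003,-0.048,0,0,0,0,0.75],[-0.003,-0.048,0,0,0,0,0.75],[0,0,0,0,0,0,0.75]]'
python3 -m inch '[[0,0,0.03,0,0,0,0.75],[0,0,0.03,0,0,0,0.75],[0,0,0.03,0,0,0,0.75],[0,0,0.018,0,0,0,0.75],[0,0,0,0,0,0,0.75]]'
```

```text
time: 5.85
position: [0.4504, 0.0486, 0.2113]
orientation: [[0.99, -0.142, 0.002], [-0.142, -0.99, 0.002], [0.002, -0.003, -1.0]]
wrist_force: [0.5, -1.6, -0.4]
opening: 0.0213
finger_force: 0.0
time: 6.35
position: [0.4483, 0.0414, 0.1011]
orientation: [[0.988, -0.151, -0.003], [-0.151, -0.988, -0.001], [-0.003, 0.001, -1.0]]
wrist_force: [-0.2, 0.1, 0.2]
opening: 0.021
finger_force: 0.0
```

```bash
for i in 1; do python3 -m inch '[[0.005,0,0,0,0,0,0.75],[0.005,0,0,0,0,0,0.75],[0.005,0,0,0,0,0,0.75],[0.004,0,0,0,0,0,0.75],[0.004,0,0,0,0,0,0.75]]'; done
python3 -m inch '[[0.004,0,0,0,0,0,0.75],[0.004,0,0,0,0,0,0.75],[0.005,0,0,0,0,0,0.75],[0.005,0,0,0,0,0,0.75],[0.005,0,0,0,0,0,0.75]]'
python3 -m inch '[[0.005,0,0,0,0,0,0.75],[0.005,0,0,0,0,0,0.75],[0.005,0,0,0,0,0,0.75],[0.005,0,0,0,0,0,0.75],[0.003,0,0,0,0,0,0.75]]'
python3 -m inch '[[0.003,0,0,0,0,0,0.75],[0.002,0,0,0,0,0,0.75],[0.001,0,0,0,0,0,0.75],[0,0,0,0,0,0,0.75],[0,0,0,0,0,0,0.75]]'
```

```text
time: 6.85
position: [0.4716, 0.0379, 0.1038]
orientation: [[0.988, -0.152, 0.001], [-0.152, -0.988, 0.0], [0.001, -0.0, -1.0]]
wrist_force: [-2.7, 0.6, 1.0]
opening: 0.0211
finger_force: 1.4
time: 7.35
position: [0.4939, 0.0344, 0.1032]
orientation: [[0.988, -0.152, -0.0], [-0.152, -0.988, -0.0], [-0.0, 0.0, -1.0]]
wrist_force: [-2.9, -0.2, 1.6]
opening: 0.0213
finger_force: 1.6
time: 7.85
position: [0.5171, 0.0308, 0.1032]
orientation: [[0.988, -0.152, 0.0], [-0.152, -0.988, -0.0], [0.0, -0.0, -1.0]]
wrist_force: [-2.2, 0.3, 1.3]
opening: 0.0215
finger_force: 1.3
time: 8.35
position: [0.5226, 0.03, 0.1033]
orientation: [[0.988, -0.152, 0.001], [-0.152, -0.988, -0.0], [0.001, -0.0, -1.0]]
wrist_force: [-1.5, -0.2, 0.7]
opening: 0.0213
finger_force: 0.4
```

```bash
python3 -m inch '[[-0.02,0,0,0,0,0,0.75],[-0.02,0,0,0,0,0,0.75],[0,0,-0.045,0,0,0,0.75],[0,0,-0.045,0,0,0,0.75],[0,0.04,-0.02,0,0,0,0.75]]'
python3 -m inch '[[0,0.048,0,0,0,0,0.75],[0,0.048,0,0,0,0,0.75],[0,0.048,0,0,0,0,0.75],[0,0.02,0,0,0,0,0.75],[0,0,0,0,0,0,0.75]]'
python3 - <<'E'
from h import *
for n in("top","side"): cv2.imwrite(f"pics/c_{n}.png",np.array(capture(n))[:,:,::-1])
im=cv2.imread("pics/c_top.png");s=cv2.imread("pics/c_side.png")
cv2.imwrite("pics/c.png",cv2.resize(np.hstack([im[180:290,205:345],s[125:235,220:360]]),None,fx=2.8,fy=2.8,interpolation=cv2.INTER_CUBIC))
print("expected centre px", (proj("top",np.array([.5725,.0243,.12]))-[205,180])*2.8)
E
```

```text
time: 8.85
position: [0.4796, 0.0006, 0.2166]
orientation: [[0.99, -0.144, 0.007], [-0.144, -0.99, 0.002], [0.006, -0.003, -1.0]]
wrist_force: [1.3, -1.6, -0.5]
opening: 0.0212
finger_force: 0.0
time: 9.35
position: [0.4514, -0.1691, 0.2136]
orientation: [[0.988, -0.157, 0.001], [-0.157, -0.988, -0.002], [0.002, 0.001, -1.0]]
wrist_force: [0.5, 0.0, -0.0]
opening: 0.0214
finger_force: 0.0
expected centre px [181.74579744 140.973644  ]
```

View pics/c.png

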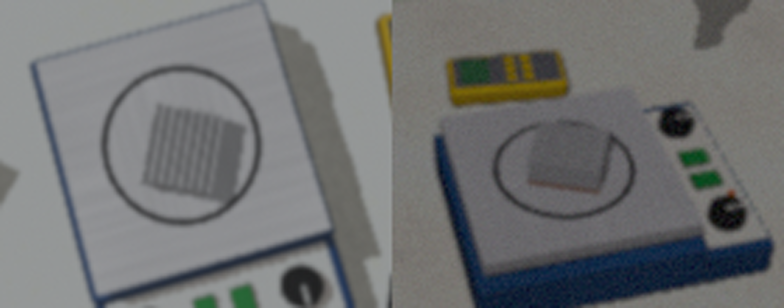

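The sink's centre is at about (184,151) in the top crop, against a target of (182,141). That is roughly 9 mm off, flat, fins up, inside the ring and with the arm clear.

```bash
python3 -c "
from bench import *
print(close_job())"
```

```text
the job is handed in; nothing more can be done
None
```

The heat sink lies copper face down with its fins up, about 9 mm from the plate's middle by my last picture and wholly inside the ring; I kept clear of the meter, block and screwdriver, and handed the job in at about 9.5 s, with no verdict returned.

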